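# Load the plate processor and latch its lid

## Robot

A 6-joint arm with a two-finger parallel gripper is mounted at the origin on the work surface. World frame = base frame: x ahead of the robot, y to its left, z up, the work surface at z = 0. Lengths are in m, angles in rad, forces in N, time in s.
With the tool pointing down it reaches from about 0.3 to 0.875 m from the base axis. Payload 6.4 kg.
Tool frame: the origin (TCP) lies between the finger pads; the fingertips stand ctrl.tip_reach ahead of it and the grasp point (between the pads) lies 11 mm behind it (ctrl.tip_reach is the distance from the TCP to the fingertips, in m); z points along the fingers, x is the direction in which the jaws open and shut, and the axes are right-handed (so a half turn about z gives the same grasp; the last joint's range is limited). The gripper opens to 85 mm and grips with 20 to 120 N. Pads are 22 mm wide; open, the fingers measure 114 mm over their backs; the gripper's body (76 mm by 85 mm) begins 54 mm behind the grasp point. The pads swing forward as they close: fully open they stand 13 mm farther back than shut.
Start: joints at [1.125, 0.181, 1.607, -0, 1.354, -0.206], TCP at [0.137, 0.559, 0.201] pointing down, gripper open.
Joint ranges: [-2.99, 2.99], [-0.89, 2.07], [0.3, 2.58], [-1.14, 4.28], [0, 2.63], [-3.12, 3.12]. Speed limits (rad/s): [2.57, 2.57, 3.01, 3.14, 3.14, 3.14].

## Interface

Orientations are given as a unit quaternion [w, x, y, z].
In Python, from bench import telemetry, viewer, ticket, nets, ctrl gives the robot as it stands.
- The arm moves only by the tool step_arm, never from a script. Its argument "plan" is a list of rows, each a list of 2 entries, a list of its own where there are three numbers: the shift along the tool's x, y, z in m, then the turn, a rotation vector about the tool's x, y, z in degrees. A call has 1 to 5 rows; each row is the pose to reach, as a shift and turn from the pose commanded when the call began, along the tool's axes at that moment; what a row does not reach only later rows make up. A row lasts 1/10 s, in which the tool goes at most 50 mm and 8.59 degrees, less where a joint would pass 70% of its speed; a pose out of reach is approached as far as the arm can. A call with a gripper value outside its range is refused whole. "fingers" is the opening in per cent of the stroke, from 0 (shut) to 100 (fully open), set as the call begins (left out, the last holds). The fingers move at their own pace and stop on an object; the grip force is fixed at half the most. Time passes only in rows, so rows that repeat a pose let the fingers close. It gives the time, the measured TCP pose, the force and the opening at its end, in the units of the state.
- telemetry.get_obs(): the state, without advancing time (a new reading comes with each control period).
- viewer.camera(name): name is "scene" or "top" or "wrist"; returns the picture (400x640x3 uint8, red, green, blue); there is no depth.
- viewer.get_calibration(name): a dict with "K" (3x3 intrinsics, pixels), "dist" ([k1, k2, p1, p2, k3] as OpenCV has them; the pictures are not rectified), "origin" and "orientation" of the camera in the world. Camera axes: x right, y up, looking along -z (the intrinsics and any distortion apply to the point x, -y, -z); pixel columns grow to the right and rows downward; lengths in m; the calibration is good to about 2 mm. A picture is of the moment at which its call begins: read the wrist's pose just before it. get_calibration takes no time and is no camera call; for the wrist camera it gives the pose at the moment of the call.
- ticket.hand_in(): hands the job in, once; it reports no verdict.
Trained networks look in the newest picture that a camera, given by its name, has taken for a name from the list of things; names that differ only in an ending like _2 or _b are one class to them, and where a whole thing is asked for, a point or a joint stands for the part that bears it (a point fixed in the world has none). Each returns a list of dicts, best first, with "score" (0 to 1); they miss things now and then, are a little off and sometimes report something else, mostly with a low value. They report only what shows in the picture. A call takes as long as a camera call. They do not tell look-alikes from the thing itself.
- nets.boxes_of(thing, camera): "extent" ([left, top, right, bottom] in pixels, round what is visible of it).
The state is a dict: "time_s": time; "q": joint angles; "dq": joint speeds; "joint_efforts": joint torques, N m; "eef_pos": TCP position; "eef_rot": TCP orientation; "wrist_force": force on the tool from outside, world axes, zero at the start; "torque": the same for the moment, N m; "opening": opening from 0.0 (shut) to 1.0 (fully open).
Only numpy, scipy, OpenCV 4.12 (cv2) and the standard library are available. Lean on these libraries where they do the work, as an engineer would, in place of code of your own. Each camera call takes 0.05 s, during which the arm holds its last target.

## Task

Slide the deep-well plate that is standing in the machine's loading rails all the way in until it is fully home against its stop, then swing the lid down over it and press it shut until the latch snaps and holds it. Press gently, without forcing the machine or the plate, and leave the other things on the bench where they are.

Things in the scene. Friction and masses are not known exactly. Their poses are not given: they have to be found in the camera images.
- processor: bench-top plate processor, fixed, 335 mm deep, 200 wide. Origin: centre of its underside, x to its back, y to its left, z up; its front (-x) faces the robot. In its frame (mm): flat loading deck z 30 from front edge x -165 into the chamber; chamber side walls y +-66 to +-100, x -55 to 70, top z 85; stop wall face x 36, top z 80; control head behind, x 85 to 170, top z 98
- plate_center (a point): centre of the loose white deep-well plate that stands on the deck: 0.1 to 0.35 kg, 86 mm along x (sliding direction), 128 along y, 41 tall; its foot is 10 high, above it the front face lies 40 mm from this point towards -x. Too wide to grip: it is pushed at the middle of its front face. Rails 132 mm apart (outsides y +-80, top z 47) with lips over its foot let it only slide along x
- nest (a point): the point of the processor where plate_center lies when the plate is fully home against the rigid stop wall; axes as processor. plate_center starts 45 to 75 mm in front of it (towards -x)
- lid (a joint): lid angle, rad: 0 shut on a rigid stop, grows as it opens; starts upright, 1.45 to 1.75. A stiff hinge (0.4 N m) holds it wherever it is left; it does not fall. From about 0.07 rad two ribs ride on a sprung latch: pressing takes 10 to 20 N at lid_edge, then at about 0.03 rad it snaps past and resistance drops until it is solid at 0, where the latch holds it. Let go too early, it stays ajar
- lid_hinge (a point): middle of the lid's hinge line, at x 70, z 92 mm in the processor's frame; the line is parallel to the processor's y. The shut lid lies forward (-x) of it
- lid_edge (a point): on the lid's outer face, mid-width, 138 mm from the hinge line and 6 mm to the outer side. Dark lid with smoked window, 155 mm from hinge line to free edge, 190 wide, 12 thick; a skirt stands 30 mm off the inner face near the free edge, so a plate left out blocks the lid. Open, the outer face looks away from the robot; shut, it looks up, at z 98 mm
- spare_plate: a second, identical deep-well plate standing on the table beside the machine (origin: centre of its underside); not part of the job
- tip_box: grey pipette-tip box with a clear cover, 85 x 122 x 73 mm (origin: centre of its underside); not part of the job
- reagent_bottle: amber bottle, 64 mm across, 150 mm tall (origin: centre of its underside); not part of the job
- tube_rack: white rack with tubes, 60 x 130 mm, 67 mm tall (origin: centre of its underside); not part of the job
- beaker: clear beaker, 80 mm across, 100 mm tall (origin: centre of its underside); not part of the job
- pipette: pipette lying on the table, about 230 mm long, 22 mm high (origin: on the table below its middle); not part of the job
There are look-alikes about, which are no part of the job. Leave any blue or purple look-alike of the part that bears plate_center alone.

How it is judged:
By the outcome, as a careful person would: the job done as asked, in the order asked, and still so for the second after the job is handed in, with the robot touching nothing.
It also fails if it takes over 54 s, if anything falls off the work surface, if the arm or the gripper's body presses on something with over 40 N, if the wrist force passes 120 N, or if a joint passes its speed limit or range.

## Working session

There is one attempt and no reset: what is moved stays moved. The work goes in short steps, Python scripts to look and compute and a tool call to move; the robot and the scene stay as the last step left them, time stands still between calls to the robot, and variables do not carry over. Pictures are saved under pics/ and viewed, and the job is handed in when it is done.

Besides the shell and the picture viewer there is one more tool, called after "Emit:" as name(argument=value, ...) on one line, values as JSON. step_arm: Moves the arm, as the interface text tells. Its arguments: {"type":"object","properties":{"plan":{"type":"array"},"fingers":{"type":"number"}},"required":["plan"]}

```bash
ls; mkdir -p pics
python3 - <<'E'
from bench import telemetry, viewer, ticket, nets, ctrl
import cv2
print(telemetry.get_obs()); print(ctrl.tip_reach)
for c in ("scene","top"):
    im=viewer.camera(c); cv2.imwrite(f"pics/{c}0.png",im[:,:,::-1])
    print(c,viewer.get_calibration(c))
    for t in ("processor","plate_center","lid","spare_plate"):
        print(t,[(d['score'],d['extent']) for d in nets.boxes_of(t,c)][:4])
print(telemetry.get_obs()['time_s'])
E
```

```text
pics
{'time_s': 0.0, 'q': array([ 1.12470300e+00,  1.81510547e-01,  1.60800797e+00,  2.52413027e-05,
        1.35376626e+00, -2.06344455e-01]), 'dq': array([0.00183196, 0.00236321, 0.00080726, 0.00247658, 0.0021712 ,
       0.00145152]), 'joint_efforts': array([ 4.73154560e-04, -4.44881594e+01, -3.51332331e+01, -1.90671817e-04,
        9.06303845e-03, -1.77080068e-05]), 'eef_pos': array([0.13627862, 0.55801142, 0.19980134]), 'eef_rot': array([ 3.63940168e-04,  7.86594909e-01,  6.17468811e-01, -7.63886944e-04]), 'wrist_force': array([1.1743732 , 0.43237186, 0.09598698]), 'torque': array([ 0.04690855, -0.01389638,  0.02701574]), 'opening': 0.995274282489019}
0.008
scene {'K': array([[378.09315077,   0.        , 324.67515898],
       [  0.        , 378.09315077, 202.00629358],
       [  0.        ,   0.        ,   1.        ]]), 'dist': array([-0.03405808,  0.        ,  0.        ,  0.        ,  0.        ]), 'origin': array([ 1.27214075, -0.46472446,  0.81852726]), 'orientation': array([0.79699648, 0.39063937, 0.20717651, 0.4114309 ])}
processor [(0.63, [288.2, 168.4, 406.6, 277.6])]
p
[... 286 characters left out ...]
128,   0.        , 322.99187324],
       [  0.        , 428.03285128, 197.26922414],
       [  0.        ,   0.        ,   1.        ]]), 'dist': array([-0.08573132,  0.        ,  0.        ,  0.        ,  0.        ]), 'origin': array([0.31272476, 0.0741463 , 1.40419302]), 'orientation': array([-0.70191706, -0.0550154 ,  0.06083465,  0.70752024])}
processor [(0.67, [279.7, 132.7, 345.7, 245.3])]
plate_center [(0.91, [165.1, 230.1, 203.0, 262.2]), (0.77, [296.3, 198.5, 334.2, 219.9]), (0.58, [223.7, 257.2, 270.7, 298.7])]
lid [(0.6, [277.9, 145.0, 344.8, 165.3]), (0.17, [277.8, 136.1, 344.2, 242.7])]
spare_plate [(0.68, [351.2, 154.1, 390.3, 181.4]), (0.24, [353.2, 208.1, 377.6, 230.3])]
0.5
```

View pics/scene0.png

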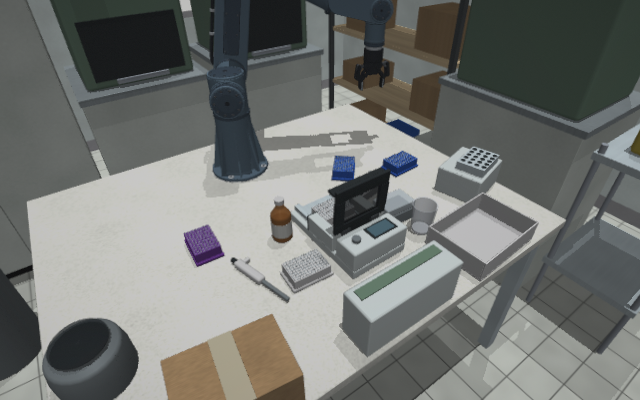

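View pics/top0.png

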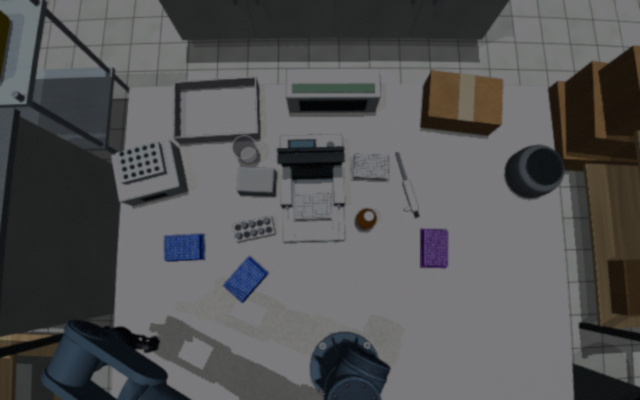

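Run:
```python
import cv2
a=cv2.imread("pics/top0.png")[120:260,260:400]; cv2.imwrite("pics/topc.png",cv2.resize(a,None,fx=4.2,fy=4.2,interpolation=cv2.INTER_CUBIC))
a=cv2.imread("pics/scene0.png")[140:300,270:430]; cv2.imwrite("pics/scc.png",cv2.resize(a,None,fx=3.7,fy=3.7,interpolation=cv2.INTER_CUBIC))
```

```text
(no output)
```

View pics/topc.png

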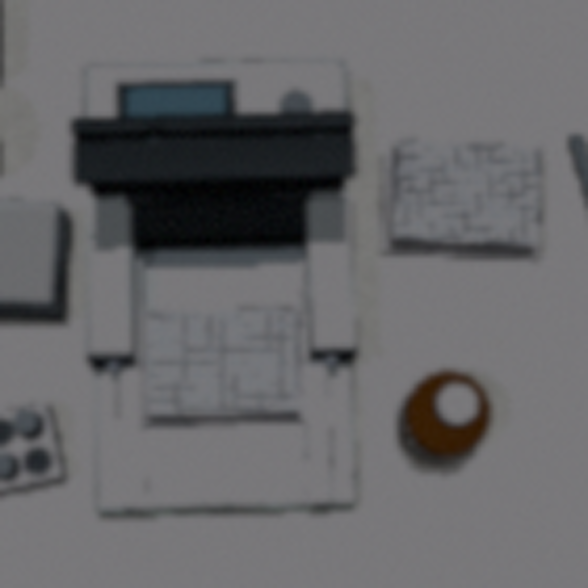

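View pics/scc.png

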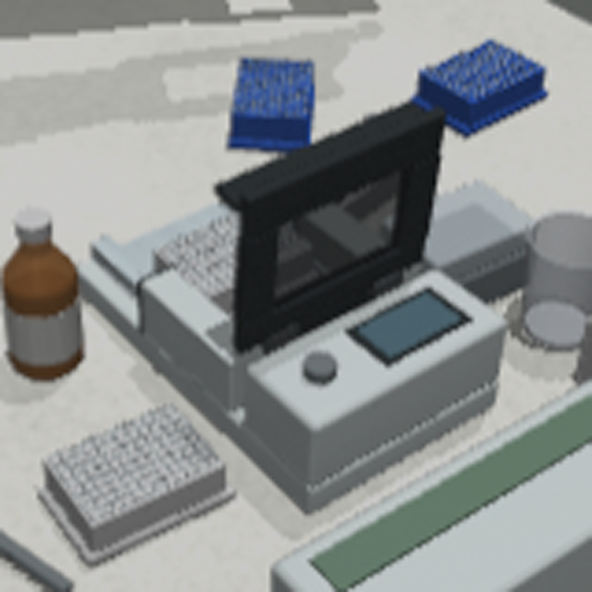

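```bash
cat > h.py <<'E'
import numpy as np, cv2
from scipy.spatial.transform import Rotation as R
from bench import viewer
def cal(c): return viewer.get_calibration(c)
def proj(P,k):
    q=k['orientation']; Rm=R.from_quat([q[1],q[2],q[3],q[0]]).as_matrix()
    p=(np.atleast_2d(P)-k['origin'])@Rm; p=p*[1,-1,-1]
    return cv2.projectPoints(p.reshape(-1,1,3),np.zeros(3),np.zeros(3),k['K'],k['dist'])[0].reshape(-1,2)
def ray(uv,k,z):
    n=cv2.undistortPoints(np.array([[uv]],float),k['K'],k['dist']).reshape(2)
    q=k['orientation']; Rm=R.from_quat([q[1],q[2],q[3],q[0]]).as_matrix()
    d=Rm@np.array([n[0],-n[1],-1.]); o=k['origin']; return o+d*(z-o[2])/d[2]
def m2w(P,x,y,a):
    c,s=np.cos(a),np.sin(a); P=np.atleast_2d(P).astype(float)
    return np.c_[x+c*P[:,0]-s*P[:,1], y+s*P[:,0]+c*P[:,1], P[:,2]]
E
python3 - <<'E'
from h import *
from scipy.optimize import least_squares
k=cal("top")
obs=[((97,510),(-.165,.1,.03)),((354,506),(-.165,-.1,.03)),((84,62),(.17,.1,.098)),((346,60),(.17,-.1,.098)),((90,355),(-.055,.1,.085)),((356,350),(-.055,-.1,.085))]
uv=np.array([np.array(o[0])/4.2+[260,120] for o in obs]); P=np.array([o[1] for o in obs])
f=lambda p:(proj(m2w(P,*p),k)-uv).ravel()
s=least_squares(f,[.5,.07,0]); print(s.x,f(s.x).reshape(-1,2).round(1))
for uvp,z in (((147,414),.071),((300,412),.071),((152,318),.071),((302,308),.071)):
    w=ray(np.array(uvp)/4.2+[260,120],k,z); 
    c,sn=np.cos(s.x[2]),np.sin(s.x[2]); d=w[:2]-s.x[:2]; print("plate",w.round(4),(c*d[0]+sn*d[1]).round(4),(-sn*d[0]+c*d[1]).round(4))
# overlay
im=cv2.imread("pics/top0.png");
E
```

```text
[0.56338135 0.09495241 0.01366289] [[-0.6  0.2]
 [ 0.6 -0.2]
 [-0.  -0.3]
 [ 0.5 -1. ]
 [-0.7  0.7]
 [ 0.1  0.5]]
plate [0.4664 0.1504 0.071 ] -0.0963 0.0568
plate [0.467  0.0363 0.071 ] -0.0972 -0.0573
plate [0.5389 0.1468 0.071 ] -0.0237 0.0522
plate [0.5457 0.0339 0.071 ] -0.0185 -0.0608
```

Run:
```python
from h import *
p=(0.56338,0.09495,0.01366)
def lid(r,o,y,t):
    return (.07-r*np.cos(t)+o*np.sin(t), y, .092+r*np.sin(t)+o*np.cos(t))
for c,(x0,y0,f) in (("top",(260,120,4.2)),("scene",(270,140,3.7))):
    k=cal(c); im=cv2.imread("pics/topc.png" if c=="top" else "pics/scc.png")
    if c=="top": im=cv2.convertScaleAbs(im,alpha=2)
    def dr(P,col):
        q=((proj(m2w(P,*p),k)-[x0,y0])*f).astype(int); cv2.polylines(im,[q.reshape(-1,1,2)],True,col,1)
    dr([(-.165,.1,.03),(-.165,-.1,.03),(.17,-.1,.03),(.17,.1,.03)],(0,255,0))
    dr([(.085,.1,.098),(.085,-.1,.098),(.17,-.1,.098),(.17,.1,.098)],(0,255,255))
    dr([(-.097,.064,.071),(-.097,-.064,.071),(-.017,-.064,.071),(-.017,.064,.071)],(255,0,255))
    for t,col in ((1.45,(255,0,0)),(1.6,(0,0,255)),(1.75,(255,255,0))):
        dr([lid(0.02,.006,.095,t),lid(.155,.006,.095,t),lid(.155,.006,-.095,t),lid(.02,.006,-.095,t)],col)
    cv2.imwrite(f"pics/ov_{c}.png",im)
```

```text
(no output)
```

View pics/ov_top.png

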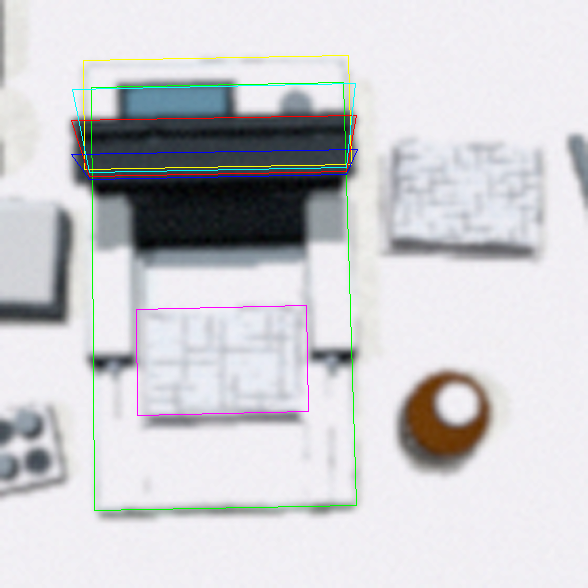

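View pics/ov_scene.png

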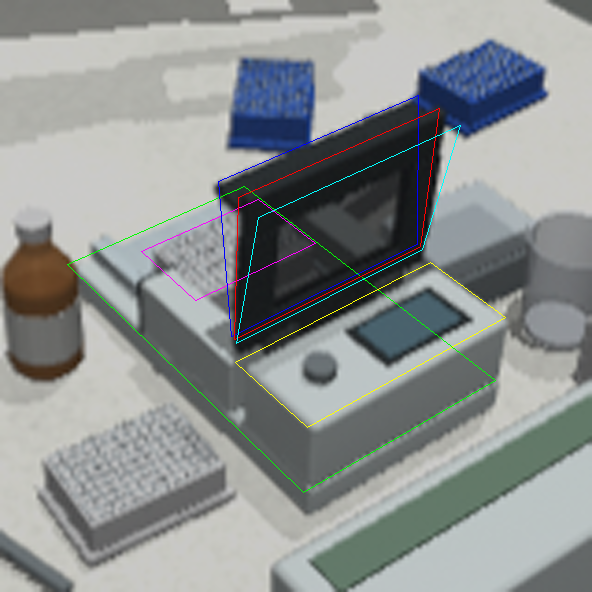

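```bash
cat >> h.py <<'E'
M=(0.56338,0.09495,0.01366)
def goto(mx,my,z,yaw=np.pi/2+M[2],pt=None):
    """shift/turn (tool axes) from the present pose to TCP at machine (mx,my), world z, pointing down with jaw axis at yaw"""
    from bench import telemetry
    s=telemetry.get_obs(); q=s['eef_rot']; R0=R.from_quat([q[1],q[2],q[3],q[0]])
    X=np.array([np.cos(yaw),np.sin(yaw),0]); Z=np.array([0,0,-1.]); Y=np.cross(Z,X)
    Rt=R.from_matrix(np.c_[X,Y,Z]); w=m2w([mx,my,z],*M)[0]
    print("target",w.round(4),"shift mm",(R0.inv().apply(w-s['eef_pos'])*1e3).round(1),"turn",(R0.inv()*Rt).as_rotvec(degrees=True).round(2))
    rep(s)
def rep(s=None):
    from bench import telemetry,ctrl
    s=s or telemetry.get_obs(); d=s['eef_pos']-[M[0],M[1],0]; c,n=np.cos(M[2]),np.sin(M[2])
    print("t %.2f"%s['time_s'],"mach mm",(np.array([c*d[0]+n*d[1],-n*d[0]+c*d[1],d[2]])*1e3).round(1),"F",s['wrist_force'].round(1),"open",round(s['opening'],2),"tip",ctrl.tip_reach)
E
python3 -c "
from h import *
goto(-.14,0,.2)"
```

```text
target [0.4234 0.093  0.2   ] shift mm [-384.   389.2    0.7] turn [ -0.     0.   -14.52]
t 0.50 mach mm [-420.5  469.4  200.7] F [-0.1 -0.5  0.9] open 1.0 tip 0.008
```

Emit:
step_arm(plan=[[[-0.03,0.03,0],[0,0,-5]],[[-0.06,0.06,0],[0,0,-10]],[[-0.09,0.09,0],[0,0,-14.5]],[[-0.12,0.12,0],[0,0,-14.5]],[[-0.15,0.15,0],[0,0,-14.5]]], fingers=0)

```text
time_s: 1.0
eef_pos: [0.2472, 0.3759, 0.2009]
eef_rot: [0.0, 0.702, 0.712, 0.0]
wrist_force: [-0.1, -0.1, 0.1]
opening: 0.144
```

```bash
python3 -c "
from h import *
goto(-.14,0,.2)"
```

```text
target [0.4234 0.093  0.2   ] shift mm [-285.3  172.2    0.9] turn [ 0.03 -0.02  0.02]
t 1.00 mach mm [-312.3  285.2  200.9] F [-0.1 -0.1  0.1] open 0.14 tip 0.008
```

Emit:
step_arm(plan=[[[-0.03,0.02,0],[0,0,0]],[[-0.07,0.045,0],[0,0,0]],[[-0.11,0.07,0],[0,0,0]],[[-0.13,0.08,0],[0,0,0]],[[-0.13,0.08,0],[0,0,0]]])

```text
time_s: 1.5
eef_pos: [0.3298, 0.2463, 0.201]
eef_rot: [0.0, 0.704, 0.71, 0.0]
wrist_force: [-0.3, 0.1, 0.0]
opening: 0.001
```

```bash
python3 -c "
from h import *
goto(-.14,0,.2)"
```

```text
target [0.4234 0.093  0.2   ] shift mm [-154.    92.2    1.1] turn [ 0.06  0.02 -0.28]
t 1.50 mach mm [-231.5  154.5  201. ] F [-0.3  0.1  0. ] open 0.0 tip 0.008
```

Emit:
step_arm(plan=[[[-0.04,0.024,0],[0,0,0]],[[-0.08,0.048,0],[0,0,0]],[[-0.12,0.072,0],[0,0,0]],[[-0.154,0.092,0],[0,0,-0.3]],[[-0.154,0.092,0],[0,0,-0.3]]])

```text
time_s: 2.0
eef_pos: [0.4244, 0.093, 0.201]
eef_rot: [0.001, 0.702, 0.712, 0.0]
wrist_force: [-0.4, 0.2, 0.2]
opening: 0.004
```

Run:
```python
from h import *
goto(-.14,0,.06)
im=viewer.camera("wrist"); cv2.imwrite("pics/wr1.png",im[:,:,::-1])
k=cal("wrist")
for n,P in (("plate top front mid",(-.097,0,.071)),("front edge mid",(-.165,0,.03)),("hinge",(.07,0,.092))): print(n,proj(m2w(P,*M),k).round(0))
```

```text
target [0.4234 0.093  0.06  ] shift mm [  0.2  -1.2 141. ] turn [0.07 0.05 0.04]
t 2.00 mach mm [-1.39e+02 -1.00e-01  2.01e+02] F [-0.4  0.2  0.2] open 0.0 tip 0.008
plate top front mid [[316. 226.]]
front edge mid [[316. 156.]]
hinge [[316. 368.]]
```

View pics/wr1.png

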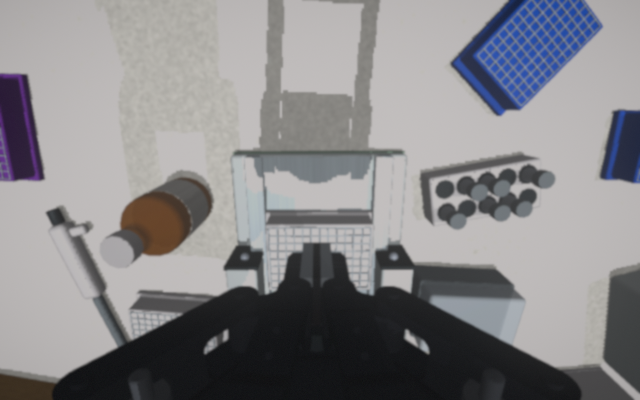

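Emit:
step_arm(plan=[[[0.002,-0.001,0.04],[0,0,0]],[[0.002,-0.001,0.08],[0,0,0]],[[0.002,-0.001,0.12],[0,0,0]],[[0.002,-0.001,0.142],[0,0,0]],[[0.002,-0.001,0.142],[0,0,0]]])

```text
time_s: 2.55
eef_pos: [0.4173, 0.0994, 0.0557]
eef_rot: [-0.003, 0.7, 0.714, -0.002]
wrist_force: [-0.1, -0.3, 0.2]
opening: 0.0
```

Emit:
step_arm(plan=[[[0,0.005,0],[0,0,0]],[[0,0.01,0],[0,0,0]],[[0,0.014,0],[0,0,0]],[[0,0.018,0],[0,0,0]],[[0,0.022,0],[0,0,0]]])

```text
time_s: 3.05
eef_pos: [0.4443, 0.0979, 0.0594]
eef_rot: [0.001, 0.701, 0.714, 0.0]
wrist_force: [0.8, 0.9, 0.3]
opening: -0.001
```

Run:
```python
from h import *
rep()
im=viewer.camera("wrist"); cv2.imwrite("pics/wr2.png",im[:,:,::-1])
```

```text
t 3.05 mach mm [-119.     4.6   59.4] F [0.8 0.9 0.3] open -0.0 tip 0.008
```

View pics/wr2.png

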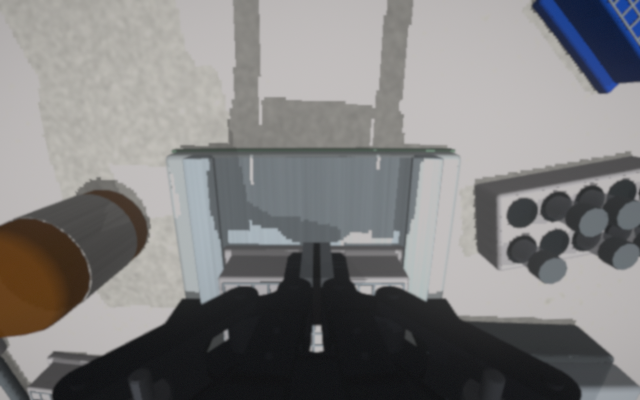

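Emit:
step_arm(plan=[[[0,0.003,0],[0,0,0]],[[0,0.006,0],[0,0,0]],[[0,0.009,0],[0,0,0]],[[0,0.012,0],[0,0,0]],[[0,0.015,0],[0,0,0]]])

```text
time_s: 3.6
eef_pos: [0.4586, 0.0982, 0.0586]
eef_rot: [-0.0, 0.701, 0.714, -0.0]
wrist_force: [0.8, -0.6, 0.5]
opening: 0.002
```

```bash
python3 -c "
from h import *
rep()"
```

```text
t 3.60 mach mm [-104.8    4.7   58.6] F [ 0.8 -0.6  0.5] open 0.0 tip 0.008
```

Emit:
step_arm(plan=[[[-0.001,0.003,0],[0,0,0]],[[-0.001,0.006,0],[0,0,0]],[[-0.001,0.009,0],[0,0,0]],[[-0.001,0.012,0],[0,0,0]],[[-0.001,0.015,0],[0,0,0]]])

```text
time_s: 4.1
eef_pos: [0.4736, 0.0975, 0.0587]
eef_rot: [0.0, 0.701, 0.714, -0.0]
wrist_force: [0.9, 0.1, -0.8]
opening: 0.0
```

Run:
```python
from h import *
rep()
im=viewer.camera("wrist"); cv2.imwrite("pics/wr3.png",im[:,:,::-1])
im=viewer.camera("scene")[140:300,270:430]; cv2.imwrite("pics/sc3.png",cv2.resize(im[:,:,::-1],None,fx=3.7,fy=3.7,interpolation=cv2.INTER_CUBIC))
```

```text
t 4.10 mach mm [-89.7   3.8  58.7] F [ 0.9  0.1 -0.8] open 0.0 tip 0.008
```

View pics/wr3.png

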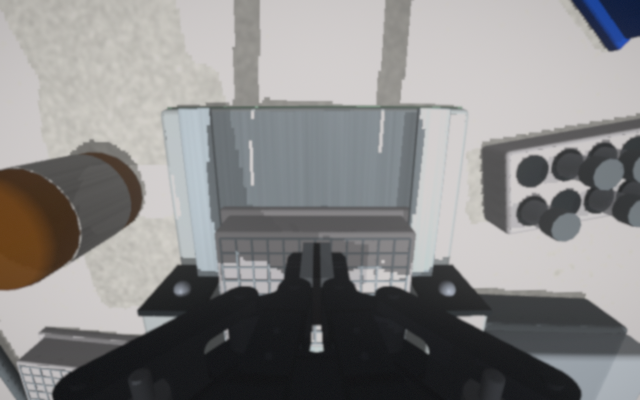

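View pics/sc3.png

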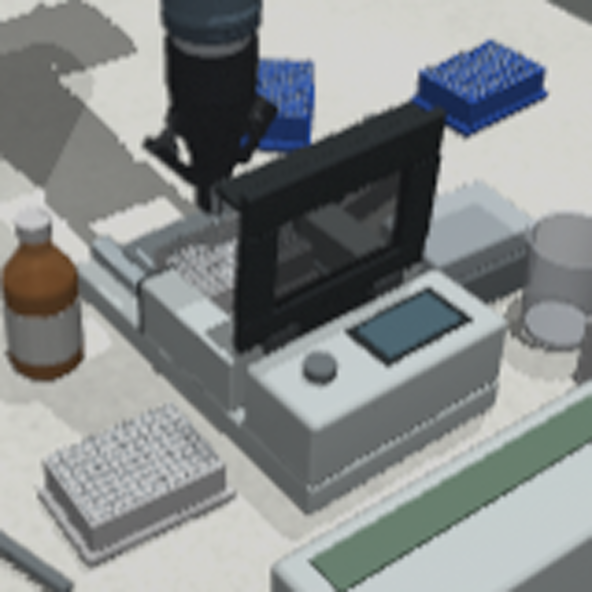

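Run:
```python
from h import *
from bench import telemetry
k=cal("wrist"); print(k['origin'],k['orientation'])
s=telemetry.get_obs();q=s['eef_rot'];R0=R.from_quat([q[1],q[2],q[3],q[0]])
for P in ((0,-.011,.008),(0,.011,.008),(0,0,.008),(0,-.011,-.011)): print(P,proj(s['eef_pos']+R0.apply(P),k).round(0))
for uv in ((220,232),(412,232),(315,232)): 
    w=ray(uv,k,.071); d=w-[M[0],M[1],0]; print("plate top front",w.round(4),(d-[0,d[0]*M[2],0]).round(4))
for uv in ((165,108),(466,108)): 
    w=ray(uv,k,.03); d=w-[M[0],M[1],0]; print("deck front",w.round(4),(d-[0,d[0]*M[2],0]).round(4))
```

```text
[0.40052043 0.09562845 0.23185877] [ 0.69352889 -0.10148572 -0.10191932  0.70592548]
(0, -0.011, 0.008) [[318. 215.]]
(0, 0.011, 0.008) [[318. 248.]]
(0, 0, 0.008) [[318. 232.]]
(0, -0.011, -0.011) [[318. 226.]]
plate top front [0.4669 0.0423 0.071 ] [-0.0965 -0.0513  0.071 ]
plate top front [0.465  0.1503 0.071 ] [-0.0984  0.0567  0.071 ]
plate top front [0.4659 0.0958 0.071 ] [-0.0975  0.0021  0.071 ]
deck front [ 0.4    -0.0009  0.03  ] [-0.1634 -0.0936  0.03  ]
deck front [0.3966 0.1901 0.03  ] [-0.1667  0.0975  0.03  ]
```

Run:
```python
import cv2
a=cv2.imread("pics/wr3.png")[190:350,200:440]; a=cv2.convertScaleAbs(a,alpha=2.2,beta=10); cv2.imwrite("pics/wr3c.png",cv2.resize(a,None,fx=3.3,fy=3.3,interpolation=cv2.INTER_CUBIC))
```

```text
(no output)
```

View pics/wr3c.png

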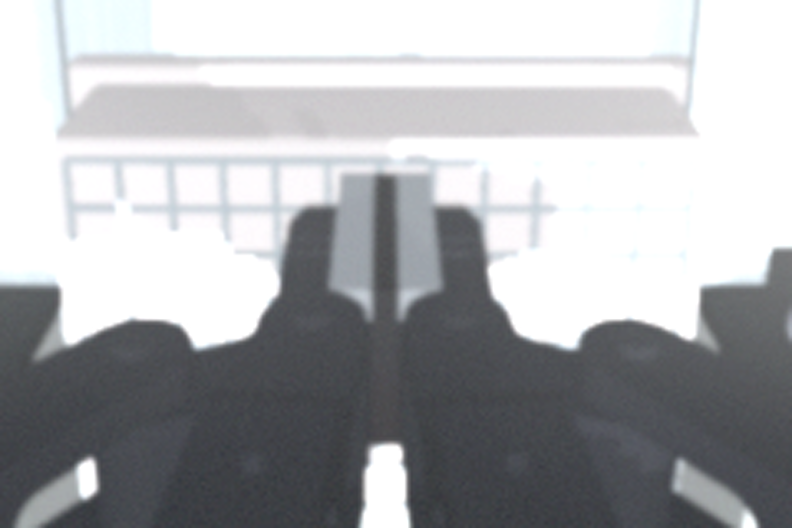

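Run:
```python
from h import *
from bench import telemetry
k=cal("scene")
s=telemetry.get_obs();q=s['eef_rot'];R0=R.from_quat([q[1],q[2],q[3],q[0]])
for P in ((0,-.011,.008),(0,.011,.008),(0,0,-.011),(0,0,-.035),(0,0,-.065)): print(P,((proj(s['eef_pos']+R0.apply(P),k)-[270,140])*3.7).round(0))
rep()
```

```text
(0, -0.011, 0.008) [[203. 239.]]
(0, 0.011, 0.008) [[218. 252.]]
(0, 0, -0.011) [[210. 229.]]
(0, 0, -0.035) [[210. 207.]]
(0, 0, -0.065) [[210. 179.]]
t 4.20 mach mm [-89.5   3.7  58.8] F [-0.9  0.6  0.4] open 0.0 tip 0.008
```

Run:
```python
from h import *
from bench import telemetry
im=viewer.camera("scene")[150:230,290:390,::-1].copy()
f=7; big=cv2.resize(im,None,fx=f,fy=f,interpolation=cv2.INTER_CUBIC); big=cv2.convertScaleAbs(big,alpha=1.3,beta=20)
k=cal("scene"); s=telemetry.get_obs();q=s['eef_rot'];R0=R.from_quat([q[1],q[2],q[3],q[0]])
for z in (.008,-.011,-.035,-.065):
    u=((proj(s['eef_pos']+R0.apply((0,0,z)),k)[0]-[290,150])*f).astype(int); cv2.circle(big,tuple(map(int,u)),3,(0,0,255),-1)
for P in ((-.097,.062,.071),(-.097,-.062,.071),(-.017,-.062,.071),(-.017,.062,.071)):
    u=((proj(m2w(P,*M),k)[0]-[290,150])*f).astype(int); cv2.circle(big,tuple(map(int,u)),3,(255,0,255),-1)
cv2.imwrite("pics/sc4.png",big)
im=viewer.camera("top")[120:260,260:400,::-1]; cv2.imwrite("pics/top4.png",cv2.convertScaleAbs(cv2.resize(im,None,fx=4.2,fy=4.2,interpolation=cv2.INTER_CUBIC),alpha=2))
```

```text
(no output)
```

View pics/sc4.png

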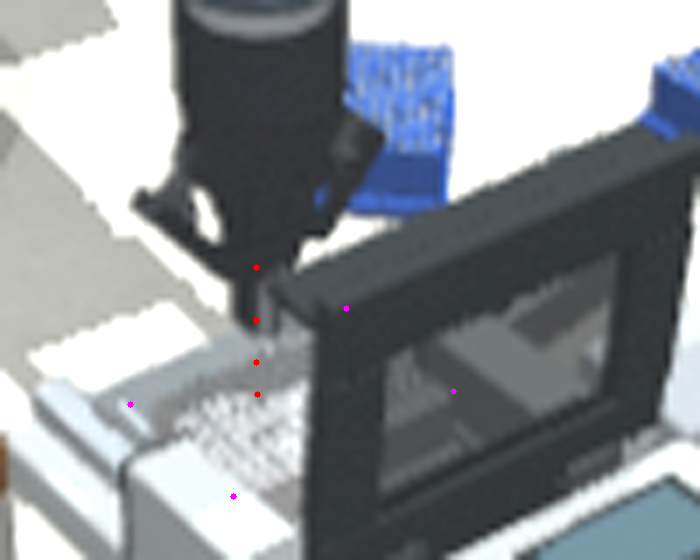

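View pics/top4.png

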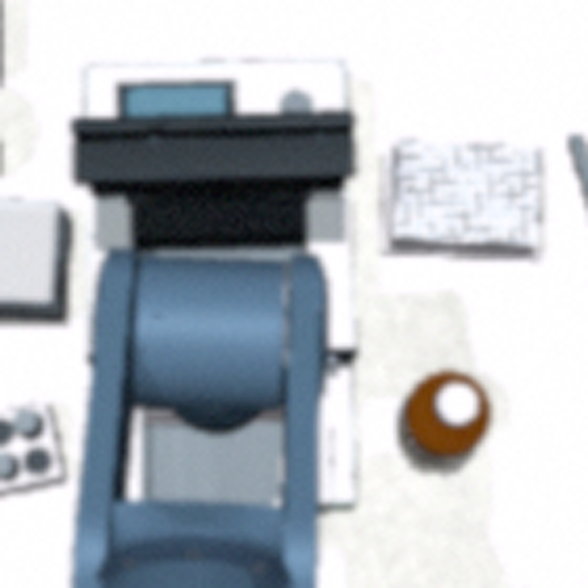

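Run:
```python
import cv2,numpy as np
a=cv2.imread("pics/scene0.png")[180:225,300:350]
from h import *
from bench import telemetry
b=viewer.camera("scene")[180:225,300:350,::-1]
r=[cv2.resize(i,None,fx=7.5,fy=7.5,interpolation=cv2.INTER_NEAREST) for i in (a,b)]
cv2.imwrite("pics/cmp.png",np.hstack(r)); rep()
```

```text
t 4.35 mach mm [-90.1   3.8  58.6] F [-0.2  0.2 -0.2] open -0.0 tip 0.008
```

View pics/cmp.png

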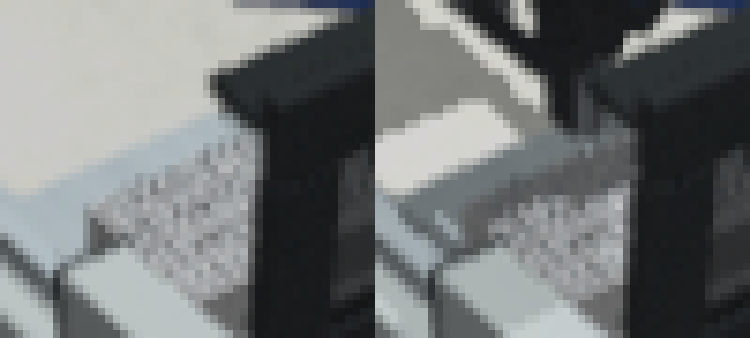

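Run:
```python
from h import *
from bench import telemetry
from scipy.optimize import least_squares
s=telemetry.get_obs()
ks,kw=cal("scene"),cal("wrist")
q=s['eef_rot'];R0=R.from_quat([q[1],q[2],q[3],q[0]])
f=lambda p: np.r_[proj(p,ks)[0]-[326.7,197.0],proj(p,kw)[0]-[316,244]]
o=least_squares(f,s['eef_pos']); print(o.x,f(o.x),"tool",R0.inv().apply(o.x-s['eef_pos'])*1e3, s['eef_pos'],s['q'])
```

```text
[0.4668092  0.09654126 0.08376362] [-1.45559117  0.39031235  0.21133836  0.1178066 ] tool [ -0.84144877  -6.44268591 -25.13415871] [0.47322962 0.09750148 0.05862802] [-4.30600004e-02  1.63125007e-01  1.94716214e+00 -5.97836392e-05
  1.03152123e+00 -1.63244734e+00]
```

Emit:
step_arm(plan=[[[0,-0.012,0],[0,0,0]],[[0,-0.024,0],[0,0,0]],[[0,-0.036,0],[0,0,0]],[[0,-0.045,0],[0,0,0]],[[0,-0.045,0],[0,0,0]]])

```text
time_s: 4.85
eef_pos: [0.4267, 0.0968, 0.0585]
eef_rot: [-0.0, 0.7, 0.714, -0.0]
wrist_force: [-0.3, 0.6, 0.5]
opening: -0.0
```

Emit:
step_arm(plan=[[[0,0,0.003],[0,0,0]],[[0,0,0.006],[0,0,0]],[[0,0,0.009],[0,0,0]],[[0,0,0.012],[0,0,0]],[[0,0,0.012],[0,0,0]]])

```text
time_s: 5.35
eef_pos: [0.428, 0.0966, 0.046]
eef_rot: [-0.0, 0.701, 0.714, -0.0]
wrist_force: [-0.4, -0.0, 0.4]
opening: 0.0
```

Run:
```python
from h import *
from bench import telemetry
rep()
im=viewer.camera("scene")[165:235,290:360,::-1]; cv2.imwrite("pics/sc5.png",cv2.resize(im,None,fx=8,fy=8,interpolation=cv2.INTER_CUBIC))
im=viewer.camera("wrist")[:,:,::-1]; cv2.imwrite("pics/wr5.png",cv2.convertScaleAbs(im,alpha=1.6))
im=viewer.camera("top")[180:260,270:360,::-1]; cv2.imwrite("pics/top5.png",cv2.convertScaleAbs(cv2.resize(im,None,fx=6,fy=6),alpha=2))
```

```text
t 5.35 mach mm [-135.3    3.5   46. ] F [-0.4 -0.   0.4] open 0.0 tip 0.008
```

View pics/sc5.png

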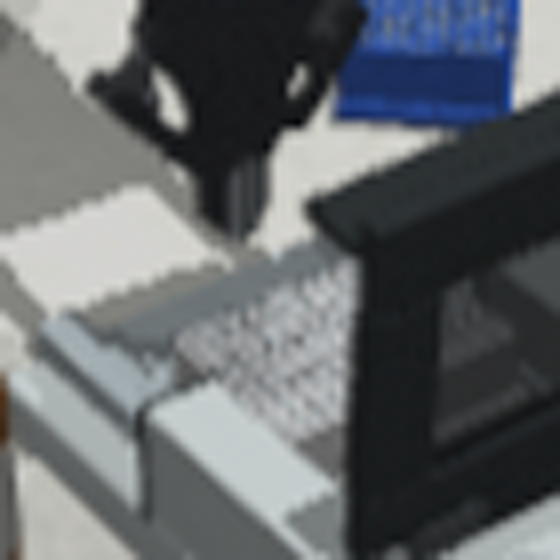

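View pics/wr5.png

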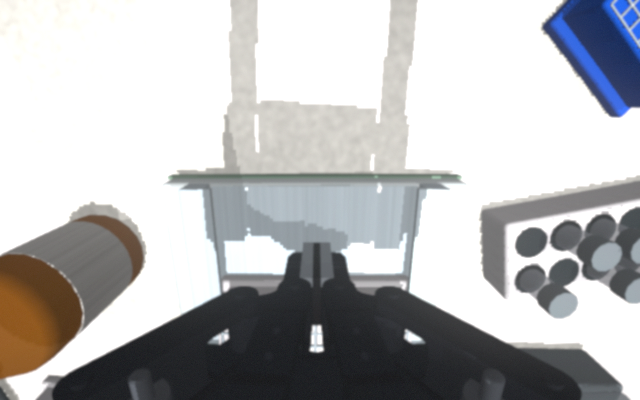

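Run:
```python
from h import *
from bench import telemetry
from scipy.optimize import least_squares
s=telemetry.get_obs()
ks,kw=cal("scene"),cal("wrist")
q=s['eef_rot'];R0=R.from_quat([q[1],q[2],q[3],q[0]])
f=lambda p: np.r_[proj(p,ks)[0]-[319.3,194.2],proj(p,kw)[0]-[317,243]]
o=least_squares(f,s['eef_pos']); print(o.x,f(o.x),"tool",R0.inv().apply(o.x-s['eef_pos'])*1e3, s['eef_pos'])
```

```text
[0.42284534 0.09623825 0.06859998] [-1.67736535  0.46195989  0.2440128   0.13006628] tool [ -0.32464482  -5.57005921 -21.99235038] [0.42840383 0.09666656 0.04660647]
```

Emit:
step_arm(plan=[[[0,0,0.003],[0,0,0]],[[0,0,0.006],[0,0,0]],[[0,0,0.008],[0,0,0]],[[0,0,0.008],[0,0,0]]])

```text
time_s: 5.9
eef_pos: [0.428, 0.0967, 0.0383]
eef_rot: [-0.0, 0.701, 0.714, -0.0]
wrist_force: [-0.9, -0.2, -0.1]
opening: 0.001
```

Emit:
step_arm(plan=[[[0,0,0.002],[0,0,0]],[[0,0,0.004],[0,0,0]],[[0,0,0.006],[0,0,0]],[[0,0,0.006],[0,0,0]]])

```text
time_s: 6.3
eef_pos: [0.4281, 0.0967, 0.0324]
eef_rot: [-0.0, 0.701, 0.714, -0.0]
wrist_force: [-0.9, -0.5, -0.1]
opening: 0.005
```

Run:
```python
from h import *
rep()
im=viewer.camera("scene")[165:235,290:360,::-1]; cv2.imwrite("pics/sc6.png",cv2.resize(im,None,fx=8,fy=8,interpolation=cv2.INTER_CUBIC))
im=viewer.camera("wrist")[:,:,::-1]; cv2.imwrite("pics/wr6.png",cv2.convertScaleAbs(im,alpha=1.6))
```

```text
t 6.30 mach mm [-135.2    3.6   32.4] F [-0.9 -0.5 -0.1] open 0.01 tip 0.008
```

View pics/sc6.png

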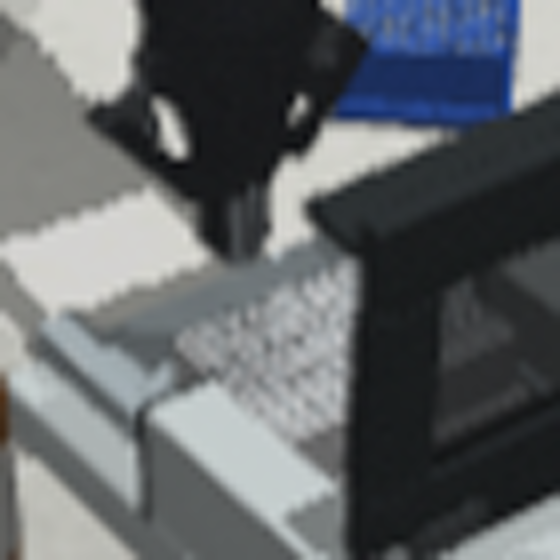

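View pics/wr6.png

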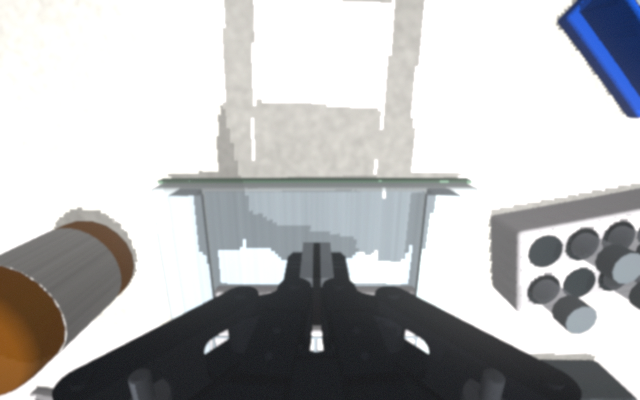

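Emit:
step_arm(plan=[[[0,0.007,0],[0,0,0]],[[0,0.014,0],[0,0,0]],[[0,0.02,0],[0,0,0]],[[0,0.025,0],[0,0,0]],[[0,0.03,0],[0,0,0]]])

```text
time_s: 6.9
eef_pos: [0.4584, 0.0972, 0.0326]
eef_rot: [-0.0, 0.701, 0.714, -0.0]
wrist_force: [-3.4, -0.3, 1.9]
opening: -0.001
```

Emit:
step_arm(plan=[[[0,0.004,0],[0,0,0]],[[0,0.008,0],[0,0,0]],[[0,0.012,0],[0,0,0]],[[0,0.016,0],[0,0,0]]])

```text
time_s: 7.3
eef_pos: [0.4746, 0.0975, 0.0325]
eef_rot: [-0.0, 0.701, 0.714, -0.0]
wrist_force: [-1.5, -0.6, -0.3]
opening: 0.0
```

Run:
```python
from h import *
rep()
im=viewer.camera("scene")[165:235,290:360,::-1]; cv2.imwrite("pics/sc7.png",cv2.resize(im,None,fx=8,fy=8,interpolation=cv2.INTER_CUBIC))
im=viewer.camera("wrist")[:,:,::-1]; cv2.imwrite("pics/wr7.png",cv2.convertScaleAbs(im,alpha=1.6))
```

```text
t 7.30 mach mm [-88.7   3.8  32.5] F [-1.5 -0.6 -0.3] open 0.0 tip 0.008
```

View pics/sc7.png

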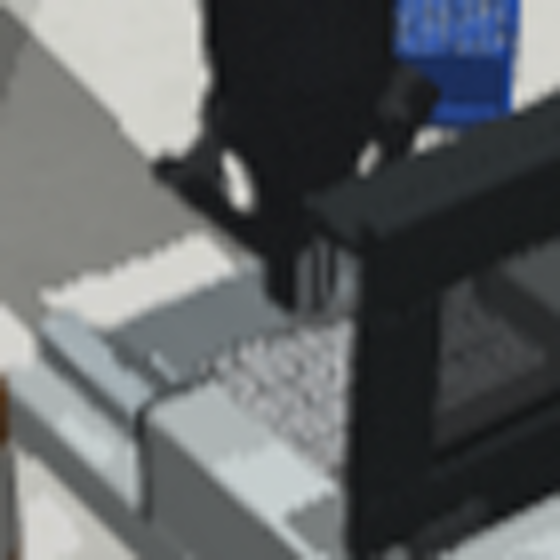

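View pics/wr7.png

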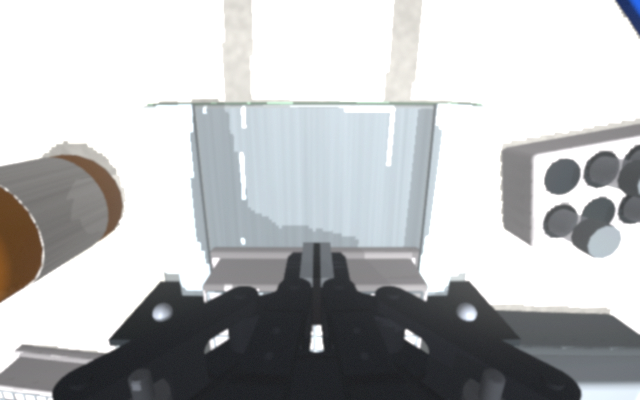

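Run:
```python
from h import *
k=cal("wrist")
for uv in ((215,290),(415,290)):
    w=ray(uv,k,.071); d=w-[M[0],M[1],0]; print((d-[0,d[0]*M[2],0]).round(4))
for uv in ((150,104),(480,104)):
    w=ray(uv,k,.03); d=w-[M[0],M[1],0]; print((d-[0,d[0]*M[2],0]).round(4))
```

```text
[-0.0743 -0.048   0.071 ]
[-0.0761  0.0526  0.071 ]
[-0.164  -0.0894  0.03  ]
[-0.1672  0.0929  0.03  ]
```

Emit:
step_arm(plan=[[[0,0.004,0],[0,0,0]],[[0,0.008,0],[0,0,0]],[[0,0.012,0],[0,0,0]],[[0,0.016,0],[0,0,0]],[[0,0.02,0],[0,0,0]]])

```text
time_s: 7.9
eef_pos: [0.4947, 0.0979, 0.0326]
eef_rot: [-0.0, 0.701, 0.714, -0.0]
wrist_force: [-0.7, -0.1, -0.1]
opening: -0.001
```

Emit:
step_arm(plan=[[[0,0.001,0],[0,0,0]],[[0,0.002,0],[0,0,0]],[[0,0.003,0],[0,0,0]],[[0,0.004,0],[0,0,0]],[[0,0.005,0],[0,0,0]]])

```text
time_s: 8.4
eef_pos: [0.4994, 0.098, 0.0327]
eef_rot: [-0.0, 0.7, 0.714, -0.0]
wrist_force: [-1.6, 0.5, 0.9]
opening: -0.001
```

Run:
```python
from h import *
rep()
```

```text
t 8.40 mach mm [-64.    3.9  32.7] F [-1.6  0.5  0.9] open -0.0 tip 0.008
```

Emit:
step_arm(plan=[[[0,0.001,0],[0,0,0]],[[0,0.002,0],[0,0,0]],[[0,0.003,0],[0,0,0]],[[0,0.003,0],[0,0,0]]])

```text
time_s: 8.8
eef_pos: [0.5027, 0.098, 0.0327]
eef_rot: [0.0, 0.701, 0.714, 0.0]
wrist_force: [-1.9, -0.5, 1.0]
opening: -0.0
```

Emit:
step_arm(plan=[[[0,0.001,0],[0,0,0]],[[0,0.002,0],[0,0,0]],[[0,0.002,0],[0,0,0]]])

```text
time_s: 9.1
eef_pos: [0.5046, 0.098, 0.0327]
eef_rot: [0.0, 0.701, 0.714, 0.0]
wrist_force: [-1.0, -0.2, 0.9]
opening: -0.0
```

Emit:
step_arm(plan=[[[0,0.001,0],[0,0,0]],[[0,0.001,0],[0,0,0]]])

```text
time_s: 9.3
eef_pos: [0.5055, 0.0981, 0.0327]
eef_rot: [0.0, 0.701, 0.714, 0.0]
wrist_force: [-1.3, -1.6, 1.1]
opening: -0.001
```

Emit:
step_arm(plan=[[[0,0.001,0],[0,0,0]],[[0,0.001,0],[0,0,0]]])

```text
time_s: 9.5
eef_pos: [0.5066, 0.0981, 0.0327]
eef_rot: [0.0, 0.701, 0.714, 0.0]
wrist_force: [-0.4, 0.8, -0.3]
opening: -0.001
```

Emit:
step_arm(plan=[[[0,0.001,0],[0,0,0]],[[0,0.001,0],[0,0,0]]])

```text
time_s: 9.7
eef_pos: [0.5066, 0.0981, 0.0326]
eef_rot: [-0.001, 0.701, 0.714, -0.001]
wrist_force: [-5.0, -0.2, 3.6]
opening: -0.004
```

Emit:
step_arm(plan=[[[0,0.001,0],[0,0,0]],[[0,0.001,0],[0,0,0]]])

```text
time_s: 9.9
eef_pos: [0.5066, 0.098, 0.0324]
eef_rot: [-0.001, 0.7, 0.714, -0.001]
wrist_force: [-8.3, -1.6, 6.0]
opening: -0.0
```

Run:
```python
from h import *
rep()
im=viewer.camera("scene")[165:235,290:360,::-1]; cv2.imwrite("pics/sc8.png",cv2.resize(im,None,fx=8,fy=8,interpolation=cv2.INTER_CUBIC))
im=viewer.camera("wrist")[:,:,::-1]; cv2.imwrite("pics/wr8.png",cv2.convertScaleAbs(im,alpha=1.6))
```

```text
t 9.90 mach mm [-56.7   3.8  32.4] F [-8.3 -1.6  6. ] open -0.0 tip 0.008
```

View pics/wr8.png

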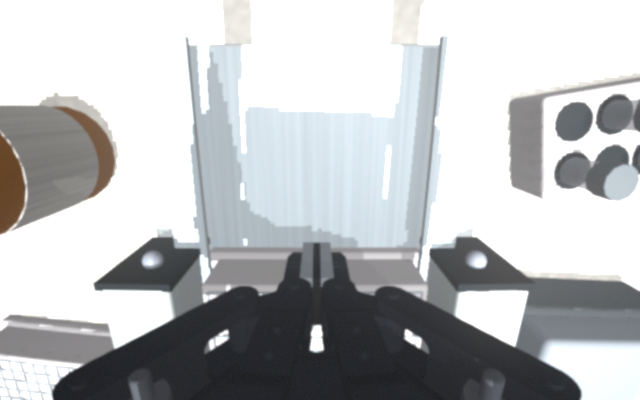

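View pics/sc8.png

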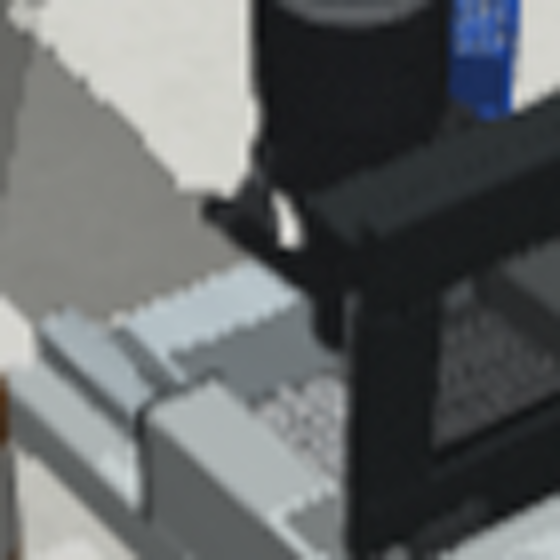

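Emit:
step_arm(plan=[[[0,-0.01,0],[0,0,0]],[[0,-0.025,0],[0,0,0]],[[0,-0.035,0],[0,0,0]],[[0,-0.04,0],[0,0,0]],[[0,-0.04,-0.03],[0,0,0]]])

```text
time_s: 10.5
eef_pos: [0.4644, 0.0975, 0.0598]
eef_rot: [-0.003, 0.701, 0.714, -0.002]
wrist_force: [-0.1, -0.4, 1.1]
opening: -0.001
```

Emit:
step_arm(plan=[[[0,0,-0.04],[0,0,0]],[[0,0,-0.09],[0,0,0]],[[0,0,-0.14],[0,0,0]],[[0,0,-0.19],[0,0,0]],[[0,0,-0.22],[0,0,0]]])

```text
time_s: 11.0
eef_pos: [0.47, 0.0974, 0.2876]
eef_rot: [0.003, 0.701, 0.714, 0.002]
wrist_force: [0.3, -0.1, -0.8]
opening: -0.007
```

Emit:
step_arm(plan=[[[0,0,-0.005],[0,0,0]],[[0,0,-0.005],[0,0,0]],[[0,0,-0.005],[0,0,0]]])

```text
time_s: 11.3
eef_pos: [0.4676, 0.0974, 0.2861]
eef_rot: [-0.001, 0.701, 0.714, -0.001]
wrist_force: [-0.5, -0.1, -0.7]
opening: 0.002
```

Run:
```python
from h import *
goto(.11,.003,.285)
im=viewer.camera("wrist")[:,:,::-1]; cv2.imwrite("pics/wr9.png",cv2.convertScaleAbs(im,alpha=1.6))
im=viewer.camera("scene")[110:270,250:430,::-1]; cv2.imwrite("pics/sc9.png",cv2.resize(im,None,fx=3.7,fy=3.7,interpolation=cv2.INTER_CUBIC))
im=viewer.camera("top")[120:260,260:400,::-1]; cv2.imwrite("pics/top9.png",cv2.convertScaleAbs(cv2.resize(im,None,fx=4.2,fy=4.2,interpolation=cv2.INTER_CUBIC),alpha=2))
```

```text
target [0.6733 0.0995 0.285 ] shift mm [ -1.8 205.7   0.6] turn [-0.13 -0.01  0.28]
t 11.30 mach mm [-95.7   3.8 286.1] F [-0.5 -0.1 -0.7] open 0.0 tip 0.008
```

View pics/wr9.png

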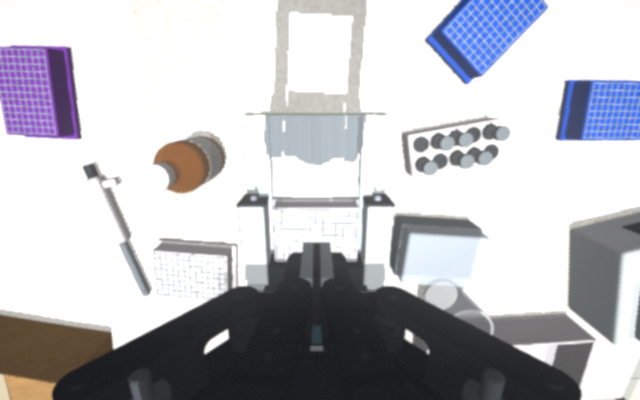

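View pics/sc9.png

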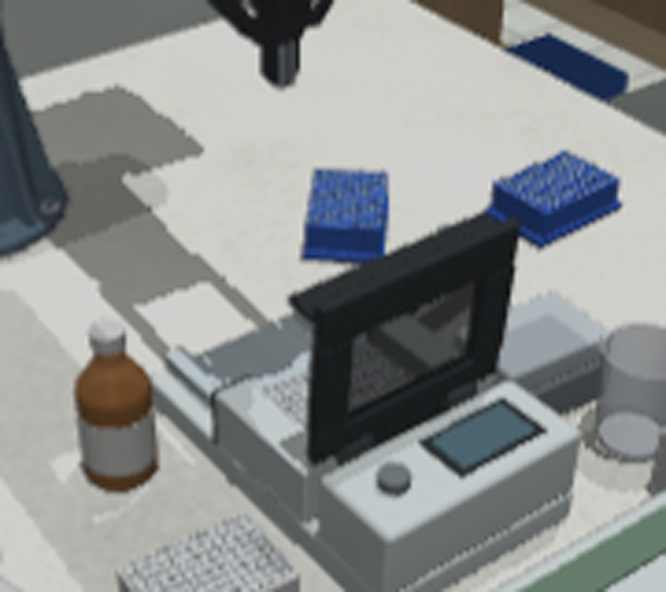

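Run:
```python
from h import *
from bench import telemetry
from scipy.optimize import least_squares
s=telemetry.get_obs(); ks,kw=cal("scene"),cal("wrist")
for uv in ((275,206),(358,206)):
    w=ray(uv,kw,.071); d=w-[M[0],M[1],0]; print("plate",(d-[0,d[0]*M[2],0]).round(4))
q=s['eef_rot'];R0=R.from_quat([q[1],q[2],q[3],q[0]])
f=lambda p: np.r_[proj(p,ks)[0]-[326,133],proj(p,kw)[0]-[317,243]]
o=least_squares(f,s['eef_pos']); print(o.x,f(o.x),"tool",R0.inv().apply(o.x-s['eef_pos'])*1e3)
```

```text
plate [-0.0483 -0.0516  0.071 ]
plate [-0.0502  0.0577  0.071 ]
[0.46092672 0.09704186 0.3103435 ] [-2.40501442  0.61772823  0.38319766  0.23343204] tool [ -0.23208199  -6.63356397 -24.53486712]
```

Emit:
step_arm(plan=[[[0,0.04,0],[0,0,0]],[[0,0.08,0],[0,0,0]],[[0,0.12,0],[0,0,0]],[[0,0.165,0],[0,0,0]],[[-0.001,0.206,0],[0,0,0]]])

```text
time_s: 11.95
eef_pos: [0.6757, 0.1003, 0.2857]
eef_rot: [-0.001, 0.701, 0.714, -0.001]
wrist_force: [0.5, -0.1, -0.5]
opening: 0.002
```

Emit:
step_arm(plan=[[[0,0,0],[0,0,0]],[[0,0,0],[0,0,0]]])

```text
time_s: 12.15
eef_pos: [0.674, 0.1001, 0.2844]
eef_rot: [-0.002, 0.701, 0.714, -0.002]
wrist_force: [-0.6, -1.1, 0.6]
opening: 0.001
```

Run:
```python
from h import *
goto(.11,.003,.205)
im=viewer.camera("scene")[60:240,240:440,::-1]; cv2.imwrite("pics/sc10.png",cv2.resize(im,None,fx=3.2,fy=3.2,interpolation=cv2.INTER_CUBIC))
```

```text
target [0.6733 0.0995 0.205 ] shift mm [-0.6 -0.3 79.4] turn [-0.29 -0.01  0.26]
t 12.15 mach mm [110.7   3.6 284.4] F [-0.6 -1.1  0.6] open 0.0 tip 0.008
```

View pics/sc10.png

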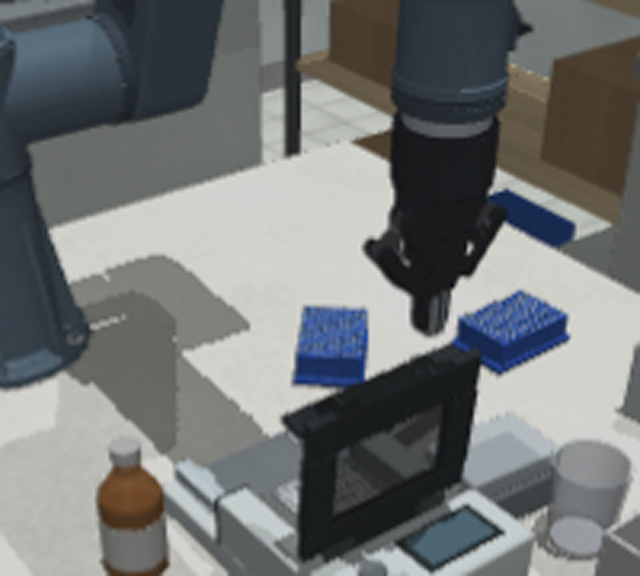

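Emit:
step_arm(plan=[[[0,0,0.025],[0,0,0]],[[0,0,0.05],[0,0,0]],[[0,0,0.07],[0,0,0]],[[0,0,0.082],[0,0,0]],[[0,0,0.082],[0,0,0]]])

```text
time_s: 12.7
eef_pos: [0.6726, 0.1004, 0.2043]
eef_rot: [-0.001, 0.7, 0.714, -0.001]
wrist_force: [0.6, -0.6, -0.2]
opening: 0.002
```

Run:
```python
from h import *
goto(.11,.003,.205)
im=viewer.camera("scene")[60:240,240:440,::-1]; cv2.imwrite("pics/sc11.png",cv2.resize(im,None,fx=3.2,fy=3.2,interpolation=cv2.INTER_CUBIC))
```

```text
target [0.6733 0.0995 0.205 ] shift mm [-0.9  0.7 -0.7] turn [-0.16 -0.01  0.29]
t 12.70 mach mm [109.3   3.9 204.3] F [ 0.6 -0.6 -0.2] open 0.0 tip 0.008
```

View pics/sc11.png

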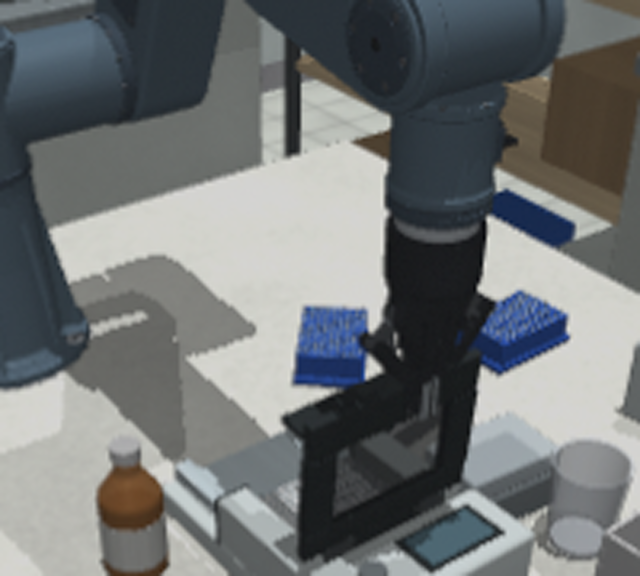

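Run:
```python
import numpy as np
for t in np.arange(1.6,-.01,-.1):
    x=70-138*np.cos(t)+6*np.sin(t)+11; z=92+138*np.sin(t)+6*np.cos(t)-24
    print(round(t,2),round(x-109.3,1),round(204.3-z,1))
```

```text
1.6 -18.3 -1.5
1.5 -32.1 -1.8
1.4 -45.8 -0.7
1.3 -59.4 1.7
1.2 -72.7 5.5
1.1 -85.5 10.6
1.0 -97.8 16.9
0.9 -109.4 24.5
0.8 -120.1 33.1
0.7 -130.0 42.8
0.6 -138.8 53.4
0.5 -146.5 64.9
0.4 -153.1 77.0
0.3 -158.4 89.8
0.2 -162.4 103.0
0.1 -165.0 116.6
-0.0 -166.3 130.3
```

Emit:
step_arm(plan=[[[0,-0.006,0],[0,0,0]],[[0,-0.012,0],[0,0,0]],[[0,-0.018,-0.001],[0,0,0]],[[0,-0.025,-0.001],[0,0,0]],[[0,-0.032,-0.001],[0,0,0]]])

```text
time_s: 13.25
eef_pos: [0.6427, 0.0996, 0.208]
eef_rot: [0.001, 0.701, 0.714, 0.001]
wrist_force: [3.0, -0.6, 1.3]
opening: -0.003
```

Run:
```python
from h import *
rep()
im=viewer.camera("scene")[60:240,240:440,::-1]; cv2.imwrite("pics/sc12.png",cv2.resize(im,None,fx=3.2,fy=3.2,interpolation=cv2.INTER_CUBIC))
```

```text
t 13.25 mach mm [ 79.4   3.6 208. ] F [ 3.  -0.6  1.3] open -0.0 tip 0.008
```

View pics/sc12.png

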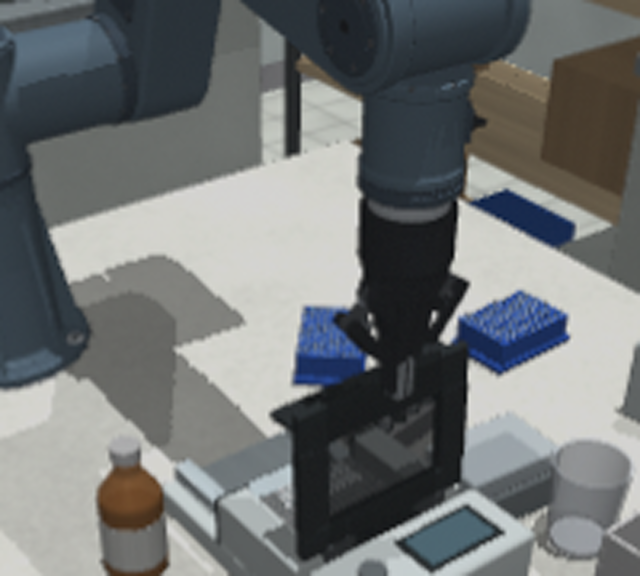

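Emit:
step_arm(plan=[[[0,-0.007,0.001],[0,0,0]],[[0,-0.014,0.001],[0,0,0]],[[0,-0.021,0.002],[0,0,0]],[[0,-0.027,0.003],[0,0,0]],[[0,-0.034,0.005],[0,0,0]]])

```text
time_s: 13.8
eef_pos: [0.6078, 0.0989, 0.2016]
eef_rot: [0.0, 0.701, 0.714, -0.0]
wrist_force: [1.9, -0.1, 2.5]
opening: 0.004
```

Run:
```python
from h import *
rep()
```

```text
t 13.80 mach mm [ 44.5   3.4 201.6] F [ 1.9 -0.1  2.5] open 0.0 tip 0.008
```

Emit:
step_arm(plan=[[[0,-0.007,0.002],[0,0,0]],[[0,-0.013,0.004],[0,0,0]],[[0,-0.0195,0.0065],[0,0,0]],[[0,-0.026,0.01],[0,0,0]],[[0,-0.032,0.013],[0,0,0]]])

```text
time_s: 14.3
eef_pos: [0.5755, 0.0984, 0.1882]
eef_rot: [-0.0, 0.701, 0.714, -0.0]
wrist_force: [2.0, 0.6, 1.4]
opening: 0.007
```

Emit:
step_arm(plan=[[[0,-0.006,0.004],[0,0,0]],[[0,-0.0115,0.0075],[0,0,0]],[[0,-0.017,0.012],[0,0,0]],[[0,-0.022,0.016],[0,0,0]]])

```text
time_s: 14.7
eef_pos: [0.5537, 0.098, 0.1722]
eef_rot: [-0.0, 0.701, 0.714, -0.0]
wrist_force: [-0.4, 1.3, 1.2]
opening: 0.003
```

Run:
```python
from h import *
rep()
im=viewer.camera("scene")[60:240,240:440,::-1]; cv2.imwrite("pics/sc13.png",cv2.resize(im,None,fx=3.2,fy=3.2,interpolation=cv2.INTER_CUBIC))
```

```text
t 14.70 mach mm [ -9.6   3.2 172.2] F [-0.4  1.3  1.2] open 0.0 tip 0.008
```

View pics/sc13.png

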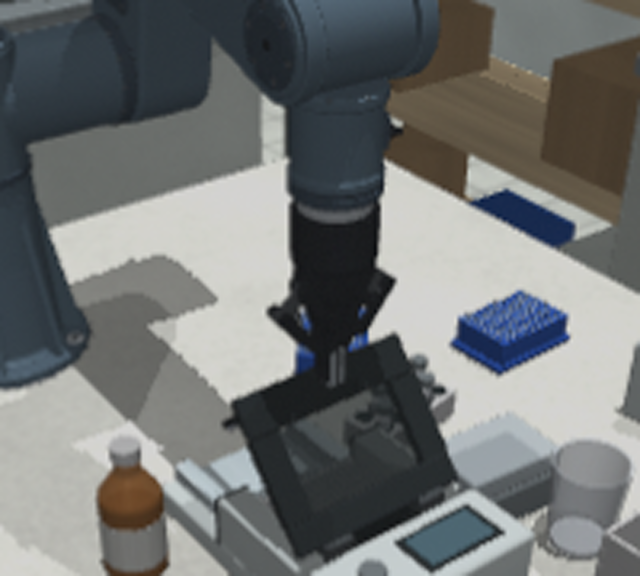

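Emit:
step_arm(plan=[[[0,-0.0055,0.005],[0,0,0]],[[0,-0.011,0.0105],[0,0,0]],[[0,-0.0155,0.016],[0,0,0]],[[0,-0.02,0.0215],[0,0,0]],[[0,-0.024,0.027],[0,0,0]]])

```text
time_s: 15.25
eef_pos: [0.5298, 0.0975, 0.145]
eef_rot: [-0.0, 0.701, 0.714, -0.0]
wrist_force: [-0.1, 0.9, 0.7]
opening: 0.003
```

Emit:
step_arm(plan=[[[0,-0.0035,0.0055],[0,0,0]],[[0,-0.007,0.0115],[0,0,0]],[[0,-0.01,0.0175],[0,0,0]],[[0,-0.013,0.024],[0,0,0]]])

```text
time_s: 15.65
eef_pos: [0.5171, 0.0973, 0.1211]
eef_rot: [-0.0, 0.701, 0.714, -0.0]
wrist_force: [-0.5, -1.1, 0.6]
opening: -0.001
```

Run:
```python
from h import *
rep()
im=viewer.camera("scene")[60:240,240:440,::-1]; cv2.imwrite("pics/sc14.png",cv2.resize(im,None,fx=3.2,fy=3.2,interpolation=cv2.INTER_CUBIC))
```

```text
t 15.65 mach mm [-46.2   3.  121.1] F [-0.5 -1.1  0.6] open -0.0 tip 0.008
```

View pics/sc14.png

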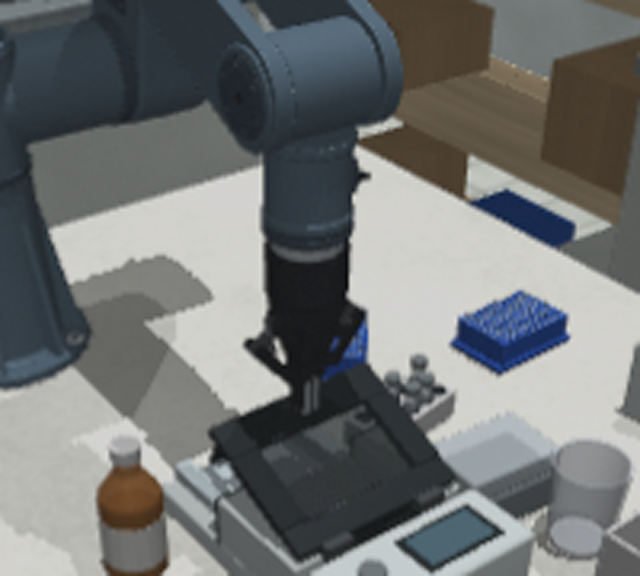

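Emit:
step_arm(plan=[[[0,-0.003,0.0065],[0,0,0]],[[0,-0.005,0.013],[0,0,0]],[[0,-0.007,0.019],[0,0,0]],[[0,-0.008,0.025],[0,0,0]],[[0,-0.008,0.025],[0,0,0]]])

```text
time_s: 16.2
eef_pos: [0.5084, 0.0972, 0.0955]
eef_rot: [-0.001, 0.701, 0.714, -0.001]
wrist_force: [0.1, 0.4, -0.2]
opening: -0.002
```

Run:
```python
from h import *
rep()
im=viewer.camera("scene")[60:240,240:440,::-1]; cv2.imwrite("pics/sc15.png",cv2.resize(im,None,fx=3.2,fy=3.2,interpolation=cv2.INTER_CUBIC))
```

```text
t 16.20 mach mm [-54.9   3.   95.5] F [ 0.1  0.4 -0.2] open -0.0 tip 0.008
```

View pics/sc15.png

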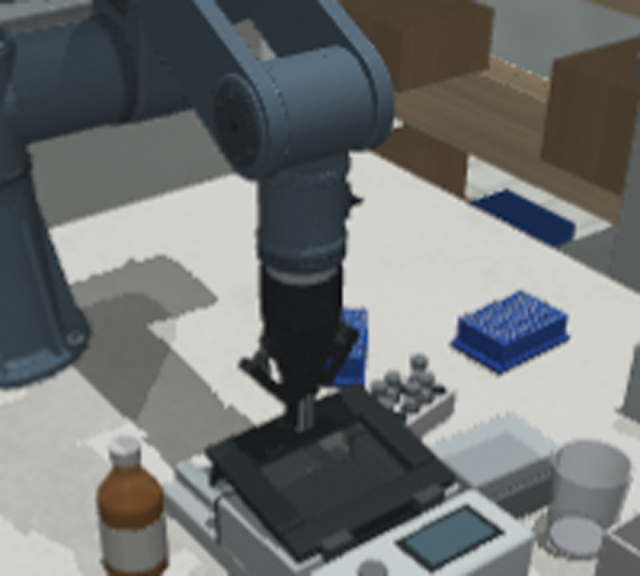

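Emit:
step_arm(plan=[[[0,-0.001,0.002],[0,0,0]],[[0,-0.001,0.004],[0,0,0]],[[0,-0.001,0.006],[0,0,0]],[[0,-0.002,0.008],[0,0,0]]])

```text
time_s: 16.65
eef_pos: [0.5077, 0.0971, 0.0887]
eef_rot: [0.0, 0.701, 0.714, 0.0]
wrist_force: [1.2, 0.1, 0.2]
opening: 0.0
```

Emit:
step_arm(plan=[[[0,0,0.0015],[0,0,0]],[[0,0,0.003],[0,0,0]],[[0,0,0.003],[0,0,0]]])

```text
time_s: 16.95
eef_pos: [0.5072, 0.0971, 0.0854]
eef_rot: [-0.0, 0.701, 0.714, -0.0]
wrist_force: [-1.0, -0.4, 0.8]
opening: -0.0
```

Emit:
step_arm(plan=[[[0,0,0.001],[0,0,0]],[[0,0,0.002],[0,0,0]],[[0,0,0.002],[0,0,0]]])

```text
time_s: 17.25
eef_pos: [0.5074, 0.0971, 0.0836]
eef_rot: [-0.0, 0.701, 0.714, -0.0]
wrist_force: [-0.2, 0.5, -0.5]
opening: 0.001
```

Run:
```python
from h import *
rep()
im=viewer.camera("scene")[150:240,290:400,::-1]; cv2.imwrite("pics/sc16.png",cv2.resize(im,None,fx=6,fy=6,interpolation=cv2.INTER_CUBIC))
im=viewer.camera("wrist")[:,:,::-1]; cv2.imwrite("pics/wr16.png",cv2.convertScaleAbs(im,alpha=1.6))
```

```text
t 17.25 mach mm [-56.    2.9  83.6] F [-0.2  0.5 -0.5] open 0.0 tip 0.008
```

View pics/sc16.png

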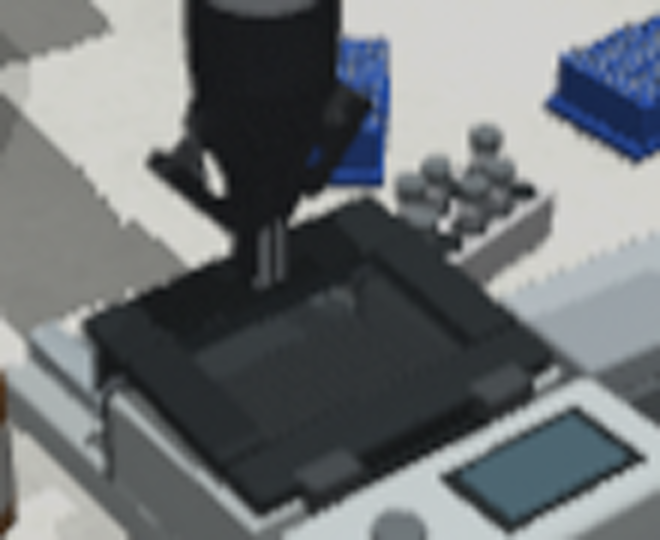

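View pics/wr16.png

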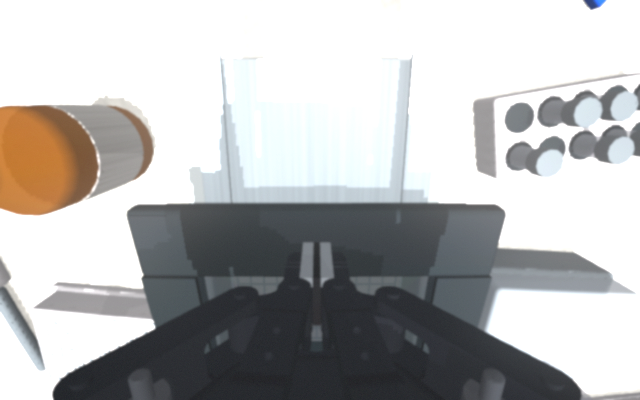

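Emit:
step_arm(plan=[[[0,-0.001,0.001],[0,0,0]],[[0,-0.002,0.002],[0,0,0]],[[0,-0.002,0.003],[0,0,0]],[[0,-0.002,0.003],[0,0,0]]])

```text
time_s: 17.75
eef_pos: [0.5052, 0.0971, 0.0805]
eef_rot: [-0.0, 0.701, 0.714, -0.0]
wrist_force: [-0.4, -0.4, -0.2]
opening: -0.0
```

Emit:
step_arm(plan=[[[0,0,0.001],[0,0,0]],[[0,0,0.002],[0,0,0]],[[0,0,0.002],[0,0,0]]])

```text
time_s: 18.05
eef_pos: [0.5053, 0.0971, 0.0785]
eef_rot: [-0.0, 0.701, 0.714, -0.0]
wrist_force: [-0.0, -0.9, -1.0]
opening: 0.001
```

Emit:
step_arm(plan=[[[0,0,0.001],[0,0,0]],[[0,0,0.002],[0,0,0]],[[0,0,0.002],[0,0,0]]])

```text
time_s: 18.35
eef_pos: [0.5053, 0.0971, 0.0765]
eef_rot: [-0.0, 0.701, 0.714, -0.0]
wrist_force: [0.4, -0.2, -0.7]
opening: -0.003
```

Emit:
step_arm(plan=[[[0,0,0.001],[0,0,0]],[[0,0,0.002],[0,0,0]],[[0,0,0.002],[0,0,0]]])

```text
time_s: 18.65
eef_pos: [0.5054, 0.0971, 0.0749]
eef_rot: [-0.0, 0.701, 0.714, -0.0]
wrist_force: [-2.2, -0.5, 3.9]
opening: -0.001
```

Run:
```python
from h import *
rep()
im=viewer.camera("scene")[150:240,290:400,::-1]; cv2.imwrite("pics/sc17.png",cv2.resize(im,None,fx=6,fy=6,interpolation=cv2.INTER_CUBIC))
```

```text
t 18.65 mach mm [-58.    2.9  74.9] F [-2.2 -0.5  3.9] open -0.0 tip 0.008
```

View pics/sc17.png

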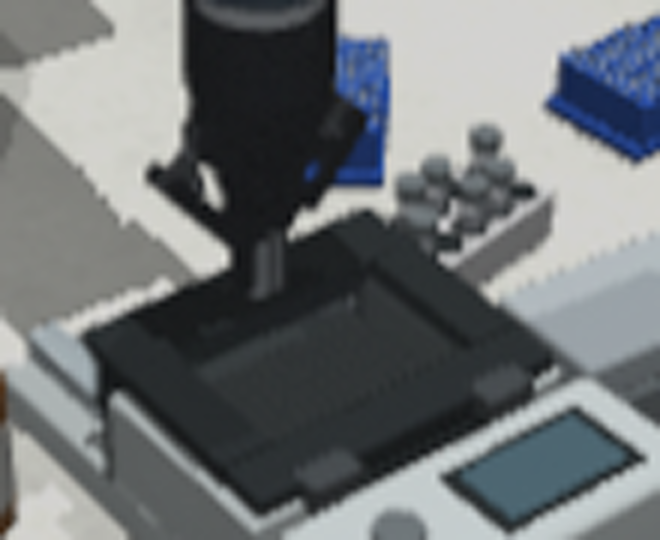

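Emit:
step_arm(plan=[[[0,0,0.001],[0,0,0]],[[0,0,0.001],[0,0,0]]])

```text
time_s: 18.9
eef_pos: [0.5053, 0.0971, 0.0744]
eef_rot: [-0.0, 0.7, 0.714, -0.0]
wrist_force: [-3.6, -0.8, 8.5]
opening: -0.002
```

Emit:
step_arm(plan=[[[0,0,0.001],[0,0,0]],[[0,0,0.001],[0,0,0]]])

```text
time_s: 19.1
eef_pos: [0.5052, 0.0971, 0.0732]
eef_rot: [-0.0, 0.7, 0.714, -0.0]
wrist_force: [-3.6, -0.1, 6.4]
opening: -0.004
```

Emit:
step_arm(plan=[[[0,0,0.001],[0,0,0]],[[0,0,0.001],[0,0,0]]])

```text
time_s: 19.3
eef_pos: [0.5053, 0.0971, 0.0719]
eef_rot: [-0.0, 0.7, 0.714, -0.0]
wrist_force: [-0.6, 1.1, 1.2]
opening: 0.0
```

Emit:
step_arm(plan=[[[0,0,0.001],[0,0,0]],[[0,0,0.001],[0,0,0]]])

```text
time_s: 19.5
eef_pos: [0.5053, 0.0971, 0.0707]
eef_rot: [-0.0, 0.701, 0.714, -0.0]
wrist_force: [-0.4, -0.6, 1.8]
opening: -0.002
```

Emit:
step_arm(plan=[[[0,0,0.001],[0,0,0]],[[0,0,0.001],[0,0,0]]])

```text
time_s: 19.7
eef_pos: [0.5054, 0.0971, 0.0694]
eef_rot: [0.0, 0.701, 0.714, 0.0]
wrist_force: [0.6, 0.5, 0.2]
opening: 0.003
```

Emit:
step_arm(plan=[[[0,0,0.001],[0,0,0]],[[0,0,0.001],[0,0,0]]])

```text
time_s: 19.9
eef_pos: [0.5054, 0.0971, 0.0684]
eef_rot: [0.0, 0.701, 0.714, 0.0]
wrist_force: [-0.4, -1.0, 0.1]
opening: -0.002
```

Run:
```python
from h import *
rep()
im=viewer.camera("scene")[150:240,290:400,::-1]; cv2.imwrite("pics/sc18.png",cv2.resize(im,None,fx=6,fy=6,interpolation=cv2.INTER_CUBIC))
```

```text
t 19.90 mach mm [-57.9   2.9  68.4] F [-0.4 -1.   0.1] open -0.0 tip 0.008
```

View pics/sc18.png

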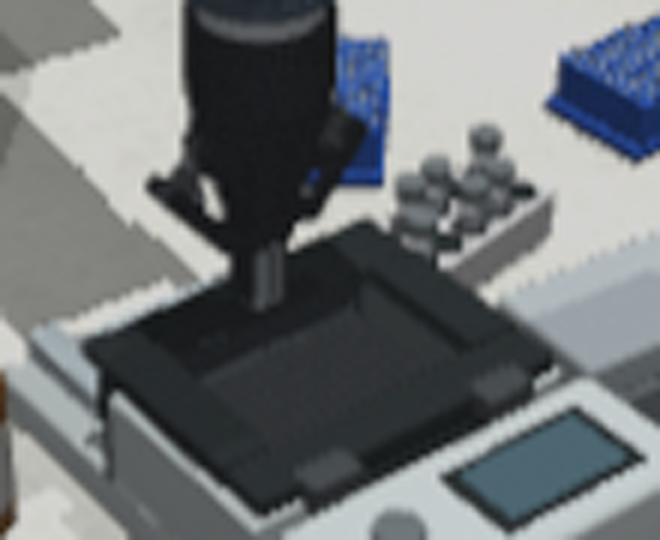

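Emit:
step_arm(plan=[[[0,0,0.001],[0,0,0]],[[0,0,0.001],[0,0,0]]])

```text
time_s: 20.15
eef_pos: [0.5053, 0.0971, 0.0675]
eef_rot: [-0.0, 0.701, 0.714, -0.0]
wrist_force: [-0.9, -0.4, -0.4]
opening: 0.002
```

Emit:
step_arm(plan=[[[0,0,0.001],[0,0,0]],[[0,0,0.001],[0,0,0]]])

```text
time_s: 20.35
eef_pos: [0.5054, 0.0971, 0.0674]
eef_rot: [-0.0, 0.7, 0.714, -0.0]
wrist_force: [-3.0, -0.5, 7.3]
opening: -0.002
```

Emit:
step_arm(plan=[[[0,0,0.001],[0,0,0]],[[0,0,0.001],[0,0,0]]])

```text
time_s: 20.55
eef_pos: [0.5055, 0.097, 0.0673]
eef_rot: [0.0, 0.7, 0.714, -0.0]
wrist_force: [-6.8, -0.8, 15.9]
opening: -0.004
```

Emit:
step_arm(plan=[[[0,0,0.0005],[0,0,0]],[[0,0,0.0005],[0,0,0]]])

```text
time_s: 20.75
eef_pos: [0.5055, 0.0971, 0.0672]
eef_rot: [0.0, 0.7, 0.714, -0.0]
wrist_force: [-10.1, -0.6, 19.8]
opening: 0.002
```

Emit:
step_arm(plan=[[[0,0,-0.003],[0,0,0]],[[0,0,-0.01],[0,0,0]],[[0,0,-0.03],[0,0,0]],[[0,0,-0.07],[0,0,0]],[[0,0,-0.11],[0,0,0]]])

```text
time_s: 21.25
eef_pos: [0.5046, 0.0971, 0.1757]
eef_rot: [-0.001, 0.701, 0.714, -0.001]
wrist_force: [0.6, -0.7, -0.7]
opening: -0.001
```

Emit:
step_arm(plan=[[[0,-0.03,-0.03],[0,0,0]],[[0,-0.07,-0.05],[0,0,0]],[[0,-0.11,-0.05],[0,0,0]],[[0,-0.11,-0.05],[0,0,0]]])

```text
time_s: 21.65
eef_pos: [0.3919, 0.0955, 0.2254]
eef_rot: [-0.0, 0.7, 0.714, -0.0]
wrist_force: [0.1, 0.1, 0.1]
opening: 0.003
```

Run:
```python
from h import *
rep()
ims={}
for c,(x0,y0,x1,y1,f) in (("scene",(290,140,400,240,6)),("top",(265,120,365,260,4.2))):
    k=cal(c); im=viewer.camera(c)[y0:y1,x0:x1,::-1]; im=cv2.resize(im,None,fx=f,fy=f,interpolation=cv2.INTER_CUBIC)
    if c=="top": im=cv2.convertScaleAbs(im,alpha=2)
    cv2.imwrite(f"pics/fin_{c}_raw.png",im)
    for t,col in ((0,(0,255,0)),(.07,(0,0,255))):
        P=[(.07-r*np.cos(t)+.006*np.sin(t),y,.092+r*np.sin(t)+.006*np.cos(t)) for r,y in ((0.0,.095),(.155,.095),(.155,-.095),(0.0,-.095))]
        q=((proj(m2w(P,*M),k)-[x0,y0]+.0)*f).astype(int); cv2.polylines(im,[q.reshape(-1,1,2)],True,col,1)
    cv2.imwrite(f"pics/fin_{c}.png",im)
```

```text
t 21.65 mach mm [-171.4    2.9  225.4] F [0.1 0.1 0.1] open 0.0 tip 0.008
```

View pics/fin_scene.png

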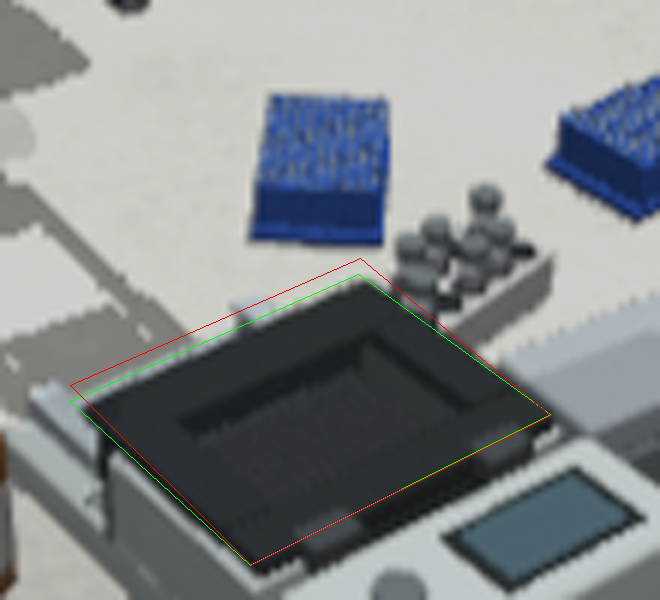

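View pics/fin_top.png

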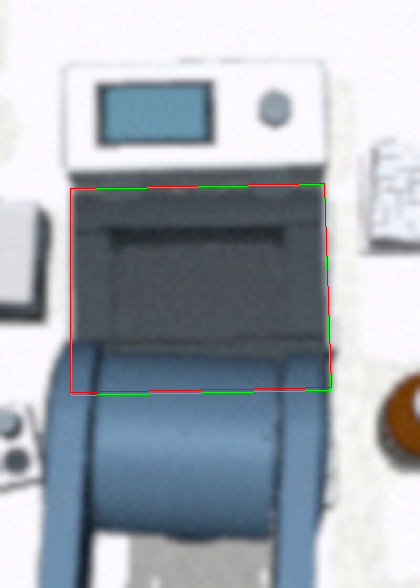

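Run:
```python
from h import *
from bench import ticket,telemetry
for c in ("scene","top"):
    viewer.camera(c); a=cv2.imread(f"pics/{c}0.png")
    for t in ("spare_plate","reagent_bottle","beaker","tube_rack","pipette","tip_box"):
        d=nets.boxes_of(t,c); print(c,t,[(x['score'],x['extent']) for x in d[:1]])
cv2.imwrite("pics/end.png",viewer.camera("scene")[:,:,::-1])
rep()
```

```text
Traceback (most recent call last):
NameError: name 'nets' is not defined
```

Run:
```python
from h import *
b=viewer.camera("scene")[:,:,::-1].copy(); cv2.imwrite("pics/end.png",b)
rep()
```

```text
t 21.85 mach mm [-167.1    2.3  225.4] F [-0.6 -0.3  1. ] open -0.0 tip 0.008
```

View pics/end.png

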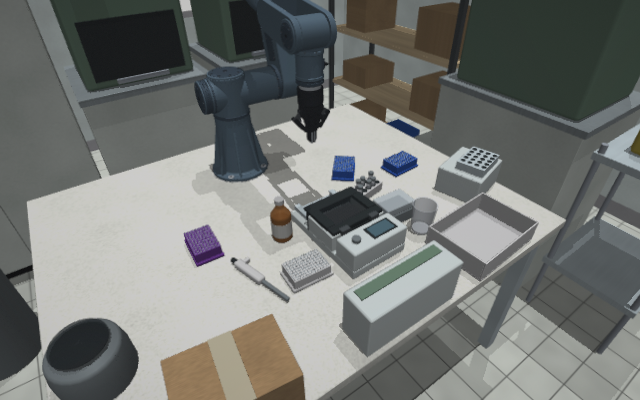

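The lid lies shut around (345,212). The bottle, plates, rack, beaker and pipette show at the same pixels as at the start, and the gripper at (311,125) is clear of everything.

```bash
python3 -c "
from bench import ticket
print(ticket.hand_in())"
```

```text
the job is handed in; nothing more can be done
None
```

I slid the white plate in the rails home, swung the lid down over it and pressed it shut. I handed the job in at about 22 s; no verdict is reported.

**Plate:** It stopped moving while the push rose to about 8 N. A wrist picture afterwards put its front face at x -48 to -50 mm, against -47 mm expected at home.

**Lid:** It resisted from about 4 N up to 8.5 N, then gave way. It turned solid 4–5 mm lower, and I pressed to 20 N there without any further travel. After I let go, the scene picture fits the shut outline (0 rad) and not the 0.07 rad one.

**Disagreements:**
- **Fingertips:** They really stand about 22–30 mm behind the TCP, not 8 mm ahead as `tip_reach` says. My first pass therefore went over the plate without moving it. I found the tip position from two cameras and corrected for it.
- **Latch force:** The highest force I read before the snap was 8.5 N, a little under the stated 10–20 N. I only read the force at the end of each call, so the peak may have fallen between readings.
- **Other objects:** A detector check on the other things on the bench failed with a script error. I compared the final picture with the first by eye instead, and they look unmoved.

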